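# Show which paint pan to swap

### The job

A pupil is about to restock the watercolour tin: point straight down with the fingertips at the one used-up, empty pan in the tin, about two centimetres above its middle, and hold still there for a good two seconds. Then point in the same way at the fresh pan in the steel tray that has the right size and shape to take its place, hold for two seconds and finish still pointing at it. Only point: touch, move and lift nothing at all, and do not dip down over any other pan on the way.

Things in the scene. Friction and masses are not known exactly. Their poses are not given: they have to be found in the camera images.
- tin: Open watercolour tin on the 3 mm cutting mat, yaw varies, fixed. Origin: centre of the underside of its pan compartment, 110 (x) x 165 (y) x 20 mm, open at the top, 2 mm grey walls. On its +x side the lid lies opened flat (108 x 165 x 18 mm, four mixing wells). Twelve pans in two rows along y: x = -26, +26 mm; y = -62.5 to 62.5 mm in steps of 25
- used_pan_top (a point): Centre of the mouth of the used-up pan: a white cup, 30 (tin's x) x 19 (tin's y) x 11 mm, empty down to its bare floor, fixed in any of the tin's twelve places; the other eleven are like cups filled with paint. The mouth is 16.5 mm above the table, 6.5 mm below the tin's rim. z is up
- tray: Shallow grey steel tray, 170 (x) x 190 (y) x 14 mm, on the mat, yaw varies, fixed. Origin: centre of its underside. The four fresh pans lie in it, one in each quarter, in any order. Tin and tray lie on the robot's left and right, either way round
- fresh_full_top (a point): Centre of the top of the fresh full pan: white cup filled with dark blue paint, 30 x 19 x 11 mm, the same size and shape as the pans in the tin. Loose. The top is 16.5 mm above the table. z is up
- fresh_half_top (a point): Centre of the top of the fresh half pan, 16 x 19 x 11 mm, same make and same paint, too short for the place. Loose
- fresh_giant_top (a point): Centre of the top of the fresh giant pan, 44 x 30 x 12 mm, same make and same paint, too big for the place. Loose
- fresh_round_top (a point): Centre of the top of the fresh round tablet, 33 mm across, 9 mm high, same make and same paint. Loose
- pen: A white gel pen lying on the mat near its left edge, 150 mm long, 12 mm thick; bystander, leave it alone. Origin at its middle, underside; its length is along x
- jar: An open glass water jar standing at the far side of the mat, 66 mm across, 95 mm high; bystander, leave it alone. Origin: centre of the underside
- brush: A flat wash brush lying on the table to the robot's right, 190 mm long; bystander, leave it alone. Its length is along x
- pan1_top (a point): Centre of the mouth of one of the eleven filled pans in the tin (30 x 19 x 11 mm, any place), 16.5 mm above the table
- pan2_top (a point): Centre of the mouth of one of the eleven filled pans in the tin (30 x 19 x 11 mm, any place), 16.5 mm above the table
- pan3_top (a point): Centre of the mouth of one of the eleven filled pans in the tin (30 x 19 x 11 mm, any place), 16.5 mm above the table
- pan4_top (a point): Centre of the mouth of one of the eleven filled pans in the tin (30 x 19 x 11 mm, any place), 16.5 mm above the table
- pan5_top (a point): Centre of the mouth of one of the eleven filled pans in the tin (30 x 19 x 11 mm, any place), 16.5 mm above the table
- pan6_top (a point): Centre of the mouth of one of the eleven filled pans in the tin (30 x 19 x 11 mm, any place), 16.5 mm above the table
- pan7_top (a point): Centre of the mouth of one of the eleven filled pans in the tin (30 x 19 x 11 mm, any place), 16.5 mm above the table
- pan8_top (a point): Centre of the mouth of one of the eleven filled pans in the tin (30 x 19 x 11 mm, any place), 16.5 mm above the table
- pan9_top (a point): Centre of the mouth of one of the eleven filled pans in the tin (30 x 19 x 11 mm, any place), 16.5 mm above the table
- pan10_top (a point): Centre of the mouth of one of the eleven filled pans in the tin (30 x 19 x 11 mm, any place), 16.5 mm above the table
- pan11_top (a point): Centre of the mouth of one of the eleven filled pans in the tin (30 x 19 x 11 mm, any place), 16.5 mm above the table

How it is judged:
By the outcome, as a careful person would: the job done as asked, in the order asked, and still so for the second after the job is handed in, with the robot touching nothing.
It also fails if it takes over 43 s, if anything falls off the work surface, if the arm or the gripper's body presses on something with over 40 N, if the wrist force passes 120 N, or if a joint passes its speed limit or range.

### The arm

A 7-joint arm with a two-finger parallel gripper is mounted at the origin on the work surface. World frame = base frame: x ahead of the robot, y to its left, z up, the work surface at z = 0. Lengths are in m, angles in rad, forces in N, time in s.
With the tool pointing down it reaches from about 0.4 to 0.85 m from the base axis. Payload 6.9 kg.
Tool frame: the origin (TCP) lies midway between the tips of the shut fingers; the grasp point (between the pads) lies 19 mm behind it; z points along the fingers, y is the line along which they close (so a half turn about z gives the same grasp; the last joint's range is limited). The gripper opens to 85 mm and grips with 20 to 120 N. Pads are 22 mm wide; open, the fingers measure 114 mm over their backs; the gripper's body (76 mm by 85 mm) begins 54 mm behind the grasp point. The pads swing forward as they close: fully open they stand 13 mm farther back than shut.
Start: joints at [-1.044, 0.507, -0.238, 1.5, 0.126, 1.149, -0.155], TCP at [0.256, 0.57, 0.231] pointing down, gripper open.
Joint ranges: [-3.08, 3.08], [-0.24, 2.05], [-1.43, 1.35], [0, 2.5], [-1.52, 4.66], [0.17, 1.96], [-2.89, 2.89]. Speed limits (rad/s): [2.39, 2.39, 3.14, 3.14, 3.14, 3.14, 3.14].

### API

Orientations are given as a rotation vector (axis times angle).
In Python, from plant import get_state, vision, job, finder gives the robot as it stands.
- The arm moves only by the tool send_rows, never from a script. Its argument "motion" is text: rows parted by semicolons, each of 7 numbers parted by spaces: the turn, a rotation vector about the tool's x, y, z scaled (see below), then the shift along the tool's x, y, z scaled (see below), then the closure, from 0 (fully open) to 1 (shut). In form: wx wy wz tx ty tz fingers; .... A call has exactly 8 rows; each row shifts and turns the commanded pose from where the row before left it, along the tool's axes as they then stand; what a row does not reach is not made up. The controller multiplies each number of a shift by 30 mm and each number of a turn by 6 degrees. A row lasts 1/8 s, in which the tool goes at most 62.5 mm and 10.7 degrees, less where a joint would pass 70% of its speed; a pose out of reach is approached as far as the arm can. A call with a number of a shift or a turn outside -1 to 1 is refused whole. A call with a gripper value outside its range is refused whole. The fingers move at their own pace and stop on an object; "grip_force" is the grip in N (left out, the last holds). Time passes only in rows, so rows that do not move let the fingers close, or fill a call up. It gives the time, the measured TCP pose, the force, the opening and the grip force at its end, in the units of the state.
- get_state(): the state, without advancing time (a new reading comes with each control period).
- vision.camera(name): name is "side" or "top" or "wrist"; returns a dict with "img" (400x640x3 uint8, red, green, blue), "fx", "fy", "cx", "cy" (pixels), "dist_coeffs" ([k1, k2, p1, p2, k3] as OpenCV has them; the pictures are not rectified), "eye" and "orientation" of the camera in the world; the wrist camera has in their place "mount" (4x4, takes a point from camera to tool coordinates, whose origin is the TCP and whose axes are the flange's). Camera axes: x right, y down, z forward; pixel columns grow to the right and rows downward; lengths in m; the calibration is good to about 2 mm. A picture is of the moment at which its call begins: read the wrist's pose just before it. There is no depth.
- job.sign_off(): hands the job in; it is judged then, once.
Trained networks look in a picture, given as the dict that the camera call returned (one of the last four; its "shot" number tells which), for a name from the list of things; names that differ only in an ending like _2 or _b are one class to them, and where a whole thing is asked for, a point or a joint stands for the part that bears it (a point fixed in the world has none). Each returns a list of dicts, best first, with "score" (0 to 1); they miss things now and then, are a little off and sometimes report something else, mostly with a low value. They report only what shows in the picture. A call takes as long as a camera call.
- finder.recognise(picture, label): "extent" ([left, top, width, height] in pixels, round what is visible of it).
- finder.masks_of(picture, label): "pixels" (400x640 bool, what is visible of it) and "extent" ([left, top, width, height] in pixels, round what is visible of it).
- finder.place_of(picture, label): "at" ([column, row] in pixels: a listed point, or the origin of a listed thing).
The state is a dict: "t": time; "q": joint angles; "joint_velocities": joint speeds; "tau": joint torques, N m; "eef_pos": TCP position; "orientation": TCP orientation; "wrist_force": force on the tool from outside, world axes, zero at the start; "ft_torque": the same for the moment, N m; "gripper_width": finger opening in m; "grip_force": force on a finger pad.
Only numpy, scipy, OpenCV 4.12 (cv2) and the standard library are available. Lean on these libraries where they do the work, as an engineer would, in place of code of your own. Each camera call takes 0.05 s, during which the arm holds its last target. There are 200 camera calls.

## Working session

There is one attempt and no reset: what is moved stays moved. The work goes in short steps, Python scripts to look and compute and a tool call to move; the robot and the scene stay as the last step left them, time stands still between calls to the robot, and variables do not carry over. Pictures are saved under pics/ and viewed, at most 10 in all, crops included, and the job is handed in when it is done.

Besides the shell and the picture viewer there is one more tool, called as name(argument=value, ...) on one line, values as JSON. send_rows: Moves the arm, as the interface text tells. Shifts and turns lie within -1 to 1; 1 stands for 30 mm of shift or 6 degrees of turn. Its arguments: {"type":"object","properties":{"motion":{"type":"string"},"grip_force":{"type":"number"}},"required":["motion"]}

```bash
mkdir -p pics; cat > h.py <<'E'
import numpy as np,cv2
from scipy.spatial.transform import Rotation as R
from plant import get_state, vision, job, finder
def rot(o):
    o=np.array(o,float)
    return o if o.shape==(3,3) else R.from_rotvec(o).as_matrix()
def pose(c,s=None):
    if 'mount' in c:
        T=np.eye(4);T[:3,:3]=rot(s['orientation']);T[:3,3]=s['eef_pos'];M=T@np.array(c['mount']);return M[:3,:3],M[:3,3]
    return rot(c['orientation']),np.array(c['eye'])
def K(c): return np.array([[c['fx'],0,c['cx']],[0,c['fy'],c['cy']],[0,0,1.]])
def unproj(c,px,z,s=None):
    Rm,e=pose(c,s)
    p=cv2.undistortPoints(np.array(px,float).reshape(-1,1,2),K(c),np.array(c['dist_coeffs'])).reshape(-1,2)
    d=np.c_[p,np.ones(len(p))]@Rm.T
    return e+d*((z-e[2])/d[:,2])[:,None]
def proj(c,P,s=None):
    Rm,e=pose(c,s)
    return cv2.projectPoints((np.array(P,float).reshape(-1,3)-e)@Rm,np.zeros(3),np.zeros(3),K(c),np.array(c['dist_coeffs']))[0].reshape(-1,2)
def save(c,n): cv2.imwrite('pics/'+n,c['img'][:,:,::-1])
E
python3 - <<'E'
from h import *
s=get_state();print(s)
for n in ['top','side']:
    c=vision.camera(n);save(c,n+'1.png')
    if n=='top':print({k:c[k] for k in c if k!='img'})
    for l in ['used_pan_top','fresh_full_top','fresh_half_top','fresh_giant_top','fresh_round_top','tin','tray','jar']:
        for f in finder.place_of(c,l)[:3]:
            print(n,l,round(f['score'],2),np.round(f['at'],1),unproj(c,f['at'],0.0165)[0].round(4))
E
```

```text
{'t': 0.0, 'q': array([-1.04350904,  0.50830379, -0.23751383,  1.50111804,  0.12571417,
        1.1488891 , -0.15481292]), 'joint_velocities': array([2.72084385e-05, 1.10024750e-06, 2.24459227e-04, 1.50190552e-03,
       7.97591231e-04, 5.48743346e-04, 9.53689004e-04]), 'tau': array([-8.93001143e-04, -6.20591784e+01, -2.18706496e+00, -2.49650216e+01,
        1.26380991e-02,  1.21899162e-02,  2.30085612e-05]), 'eef_pos': array([0.25574937, 0.56974059, 0.23045554]), 'orientation': array([-6.57578007e-01, -3.07168310e+00,  2.67036799e-03]), 'wrist_force': array([ 0.16513182, -0.388055  , -0.95430239]), 'ft_torque': array([ 0.01172201, -0.0487354 ,  0.04423005]), 'grip_force': 0.0, 'gripper_width': 0.08527726484785503}
{'fx': 365.42035698507834, 'fy': 365.42035698507834, 'cx': 314.2241452248226, 'cy': 201.79389279410003, 'dist_coeffs': array([0.01243997, 0.        , 0.        , 0.        , 0.        ]), 'eye': array([ 0.46702782, -0.06882218,  1.05368248]), 'orientation': array([-2.17519623,  2.12621854, -0.17101644]), 'shot': 1}
top used_pan_top 0.42 [223.9 241.3] [0.502  0.1718 0.0165]
[... 602 characters left out ...]
ull_top 0.67 [284.  135.3] [0.5524 0.2022 0.0165]
side fresh_full_top 0.63 [283.2 239.8] [ 0.468  -0.1917  0.0165]
side fresh_full_top 0.29 [361.9 169.8] [ 0.7421 -0.0083  0.0165]
side fresh_half_top 0.53 [294.6 264.1] [ 0.4803 -0.2693  0.0165]
side fresh_giant_top 0.66 [326.5 252.6] [ 0.5643 -0.2579  0.0165]
side fresh_round_top 0.56 [311.1 228.7] [ 0.5454 -0.1765  0.0165]
side fresh_round_top 0.41 [270.8 121.5] [0.5245 0.2807 0.0165]
side tin 0.68 [270.6 134.5] [0.5119 0.2173 0.0165]
side tray 0.82 [306.  253.2] [ 0.5146 -0.2462  0.0165]
side jar 0.77 [361.3 172.2] [ 0.7372 -0.0171  0.0165]
side jar 0.7 [277.5 129.3] [0.5381 0.2364 0.0165]
side jar 0.27 [283.1 131.7] [0.5531 0.2201 0.0165]
```

```bash
python3 - <<'E'
import cv2
a=cv2.imread('pics/top1.png')[170:310,120:440]
cv2.imwrite('pics/c1.png',cv2.resize(a,None,fx=2.5,fy=2.5,interpolation=cv2.INTER_CUBIC))
E
```

```text
(no output)
```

View pics/c1.png

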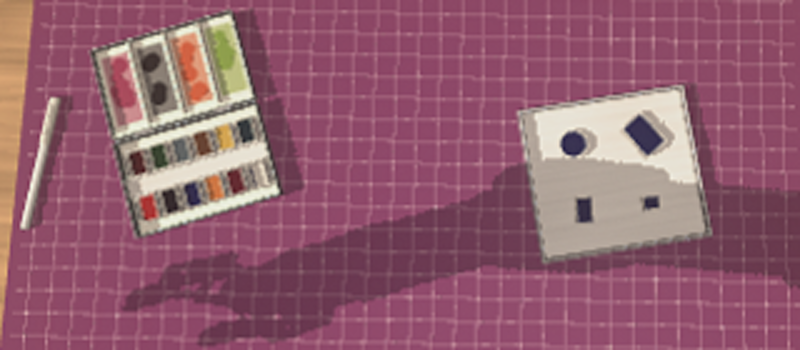

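The picture shows the tin on the left. Its used pan is the white cup at the near row's right end, full image about (225, 240). The tray is on the right, with the full pan near-left at about (353, 253), the half pan near-right, the round tablet far-left and the giant far-right. I'll move high over the tin for a wrist-camera view.

send_rows(motion="0 0 0 -1 -0.68 0 1;0 0 0 -1 -0.68 0 1;0 0 0 -1 -0.68 0 1;0 0 0 -1 -0.68 0 1;0 0 0 -1 -0.68 0 1;0 0 0 -1 -0.68 0 1;0 0 0 -1 -0.68 0 1;0 0 0 -1 -0.68 0 1")

```text
t: 1.9
eef_pos: [0.4087, 0.322, 0.2315]
orientation: [0.658, 3.072, 0.001]
wrist_force: [0.7, -0.4, 1.0]
gripper_width: 0.0001
grip_force: 0.0
```

```bash
python3 - <<'E'
from h import *
s=get_state();c=vision.camera('wrist');save(c,'w1.png');print(s['t'],s['eef_pos'],s['orientation'],c['mount'],c['fx'])
for l in ['used_pan_top','tin','pan1_top']:
    for f in finder.place_of(c,l)[:3]: print(l,f['score'],f['at'],unproj(c,f['at'],0.0165,s)[0].round(4))
E
```

```text
1.9 [0.40867382 0.32203531 0.23149705] [6.57635685e-01 3.07158283e+00 5.79615329e-04] [[ 5.15341008e-04 -9.56539427e-01 -2.91602571e-01  7.42175641e-02]
 [ 9.99999808e-01  5.93217083e-04 -1.78649383e-04 -7.79709009e-04]
 [ 3.43868805e-04 -2.91602423e-01  9.56539549e-01 -1.41109849e-01]
 [ 0.00000000e+00  0.00000000e+00  0.00000000e+00  1.00000000e+00]] 283.8754872303574
used_pan_top 0.82 [256.5, 270.6] [0.5083 0.1749 0.0165]
```

View pics/w1.png

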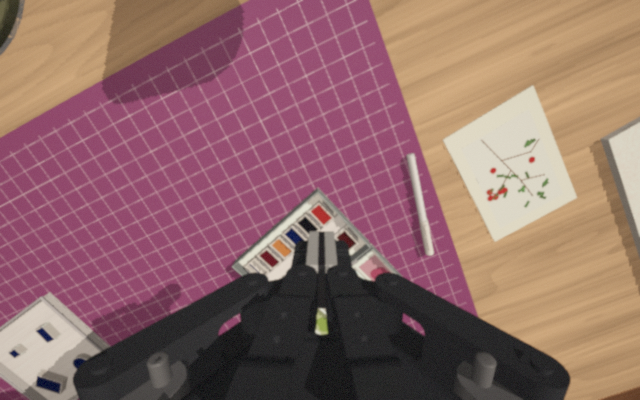

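The wrist view shows the tin behind the fingers, and the empty pan near (256, 270) at the near corner, as expected. I'll pass beyond it for an unoccluded view.

send_rows(motion="0 0 0 -1 -0.4 0 1;0 0 0 -1 -0.4 0 1;0 0 0 -1 -0.4 0 1;0 0 0 -1 -0.4 0 1;0 0 0 -1 -0.4 0 1;0 0 0 -1 -0.4 0 1;0 0 0 -1 -0.4 0 1;0 0 0 -0.9 -0.4 0 1")

```text
t: 3.1
eef_pos: [0.5855, 0.1395, 0.2312]
orientation: [-0.654, -3.072, -0.001]
wrist_force: [-0.1, -0.0, -0.5]
gripper_width: -0.0005
grip_force: 0.0
```

```bash
python3 - <<'E'
from h import *
s=get_state();c=vision.camera('wrist');print(s['t'],s['eef_pos'],s['orientation'])
P=[]
for l in ['used_pan_top','pan1_top']:
    for f in finder.place_of(c,l)[:12]: print(l,round(f['score'],2),f['at'],unproj(c,f['at'],0.0165,s)[0].round(4))
    for f in finder.masks_of(c,l)[:1]:
        m=np.argwhere(f['pixels']).mean(0)[::-1];print('mask',m,unproj(c,m,0.0165,s)[0].round(4))
save(c,'w2.png')
E
```

```text
3.1 [0.58547495 0.13948089 0.23121133] [-6.54423940e-01 -3.07247203e+00 -1.32470138e-03]
used_pan_top 0.94 [320.5, 94.7] [0.5048 0.1738 0.0165]
mask [322.40546697  95.93849658] [0.507  0.1753 0.0165]
pan1_top 0.93 [387.5, 32.8] [0.4749 0.2697 0.0165]
mask [385.70559211  34.06907895] [0.4752 0.2674 0.0165]
```

View pics/w2.png

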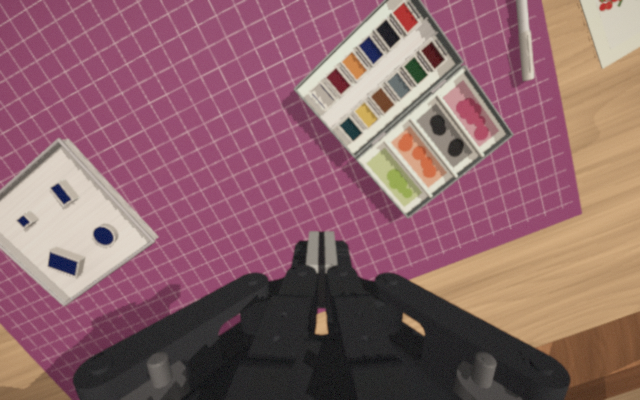

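The view shows the used pan, empty and white, at (320, 96). The row continues with paint at (339,81), (354,66), (371,49), (387,32) and (405,15). In the tray the full pan is at (64,193). I'll fit the pan grid to confirm, and measure the full pan too.

```bash
python3 - <<'E'
from h import *
s=get_state();c=vision.camera('wrist')
hsv=cv2.cvtColor(c['img'],cv2.COLOR_RGB2HSV)
g=cv2.cvtColor(c['img'],cv2.COLOR_RGB2GRAY)
near=[(339,81),(354,66),(371,49),(387,32),(405,15)]; far=[(350,128),(367,114),(383,99),(399,84),(416,69),(433,53)]
def cen(p,r=11):
    x,y=p;x0,y0=x-r,max(y-r,0)
    h=hsv[y0:y+r,x0:x+r].astype(int)
    m=((h[...,1]>90)|(h[...,2]<110)).astype(np.uint8)
    n,L,st,ce=cv2.connectedComponentsWithStats(m)
    best=min(range(1,n),key=lambda i:np.hypot(*(ce[i]-[x-x0,y-y0])) - .1*st[i,4])
    return ce[best]+[x0,y0],st[best,4]
A=[];B=[]
for row,lst in ((-.026,near),(.026,far)):
    for i,p in enumerate(lst):
        q,a=cen(p);k=(i+1 if row<0 else i); y=-.0625+.025*k
        W=unproj(c,q,.0155,s)[0];A.append((row,y));B.append(W[:2]);print(p,q.round(1),a,W.round(4))
A=np.array(A);B=np.array(B)
M,_=cv2.estimateAffinePartial2D(A.astype(np.float32),B.astype(np.float32),ransacReprojThreshold=.004)
print(M,np.hypot(M[0,0],M[1,0]),(A@M[:,:2].T+M[:,2]-B).round(4).tolist());print('used fit',M@[-.026,-.0625,1])
q,a=cen((64,193),16);print('full',q,a,unproj(c,q,.0155,s)[0])
for l in ['fresh_full_top','used_pan_top']:
  for f in finder.place_of(c,l)[:3]: print(l,round(f['score'],2),f['at'],unproj(c,f['at'],0.0165,s)[0].round(4))
E
```

```text
(339, 81) [337.6  81.9] 243 [0.4985 0.1989 0.0155]
(354, 66) [353.5  66.4] 286 [0.4905 0.2225 0.0155]
(371, 49) [370.2  50.3] 265 [0.4824 0.2465 0.0155]
(387, 32) [387.   33.7] 266 [0.4741 0.2701 0.0155]
(405, 15) [404.2  16.8] 290 [0.4658 0.2936 0.0155]
(350, 128) [350.2 129.7] 219 [0.5557 0.1915 0.0155]
(367, 114) [365.6 115.4] 250 [0.5475 0.215  0.0155]
(383, 99) [381.7 100.9] 226 [0.5397 0.2389 0.0155]
(399, 84) [401.3  84.2] 77 [0.5314 0.2668 0.0155]
(416, 69) [414.9  70.6] 253 [0.5237 0.2863 0.0155]
(433, 53) [432.2  54.9] 244 [0.5158 0.3102 0.0155]
[[ 0.95056304 -0.32339858  0.51096827]
 [ 0.32339858  0.95056304  0.24296739]] 1.0040700813153645 [[-0.0002, -0.0], [-0.0002, 0.0002], [-0.0002, -0.0], [0.0, 0.0001], [0.0002, 0.0004], [0.0002, 0.0004], [0.0003, 0.0007], [0.0, 0.0006], [0.0002, -0.0036], [-0.0002, 0.0007], [-0.0003, 0.0006]]
used fit [0.50646604 0.17514884]
full [ 60.68674699 194.41566265] 166 [ 0.47554153 -0.19327859  0.0155    ]
fresh_full_top 0.78 [61.4, 190.9] [ 0.4721 -0.1882  0.0165]
fresh_full_top 0.41 [518.8, 16.7] [0.5171 0.4115 0.0165]
used_pan_top 0.64 [322.8, 97.0] [0.507  0.1762 0.0165]
```

send_rows(motion="0 0 0 0.5 0 0 1;0 0 0 0.7 0 0 1;0 0 0 0.7 0.01 0 1;0 0 0 0.5 0 0 1;0 0 0 0.3 0 0 1;0 0 0 0.19 0 0 1;0 0 0 0 0 0 1;0 0 0 0 0 0 1")

```text
t: 4.5
eef_pos: [0.5065, 0.1739, 0.2312]
orientation: [0.659, 3.072, -0.0]
wrist_force: [-0.2, 0.3, -0.0]
gripper_width: 0.0003
grip_force: 0.0
```

```bash
cat > d.py <<'E'
from h import *
import sys
s=get_state();t=np.array([float(a) for a in sys.argv[1:4]])
Rm=rot(s['orientation']);print(s['t'],s['eef_pos'],'tilt z',Rm[:,2].round(4),'units',(Rm.T@(t-s['eef_pos'])/.03).round(2))
E
python3 d.py 0.5065 0.1751 0.0365
```

```text
4.5 [0.50645043 0.1738812  0.23119144] tilt z [ 2.e-04 -2.e-04 -1.e+00] units [0.02 0.04 6.49]
```

send_rows(motion="0 0 0 0.02 0.04 0.8 1;0 0 0 0 0 1 1;0 0 0 0 0 1 1;0 0 0 0 0 1 1;0 0 0 0 0 1 1;0 0 0 0 0 0.8 1;0 0 0 0 0 0.5 1;0 0 0 0 0 0.3 1")

```text
t: 5.5
eef_pos: [0.5061, 0.1753, 0.0386]
orientation: [-0.658, -3.072, 0.0]
wrist_force: [0.5, 0.3, -0.1]
gripper_width: 0.0001
grip_force: 0.0
```

```bash
python3 d.py 0.5065 0.1751 0.0365; python3 - <<'E'
from h import *
a=vision.camera('wrist');b=vision.camera('side')
B=cv2.resize(b['img'][80:200,190:350],(640,480),interpolation=cv2.INTER_CUBIC)
A=cv2.resize(a['img'][150:400,160:480],(640,500))
cv2.imwrite('pics/p1.png',cv2.resize(np.vstack([A,B]),(390,597))[:,:,::-1])
E
```

```text
5.5 [0.50614197 0.17534969 0.03861668] tilt z [-3.e-04 -2.e-04 -1.e+00] units [-0.01 -0.    0.07]
```

View pics/p1.png

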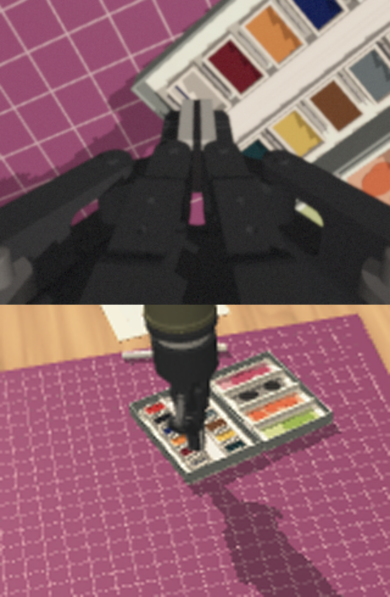

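The fingertips stand over the white empty pan in both views, so I'll hold there.

send_rows(motion="0 0 0 0 0 0 1;0 0 0 0 0 0 1;0 0 0 0 0 0 1;0 0 0 0 0 0 1;0 0 0 0 0 0 1;0 0 0 0 0 0 1;0 0 0 0 0 0 1;0 0 0 0 0 0 1")

```text
t: 6.6
eef_pos: [0.5059, 0.1755, 0.0392]
orientation: [-0.658, -3.072, 0.0]
wrist_force: [-0.0, -0.2, 0.3]
gripper_width: -0.0001
grip_force: 0.0
```

send_rows(motion="0 0 0 0 0 0 1;0 0 0 0 0 0 1;0 0 0 0 0 0 1;0 0 0 0 0 0 1;0 0 0 0 0 0 1;0 0 0 0 0 0 1;0 0 0 0 0 0 1;0 0 0 0 0 0 1")

```text
t: 7.6
eef_pos: [0.5059, 0.1756, 0.0393]
orientation: [-0.658, -3.072, -0.0]
wrist_force: [0.3, 0.0, -1.1]
gripper_width: -0.0003
grip_force: 0.0
```

send_rows(motion="0 0 0 0 0 0 1;0 0 0 0 0 0 1;0 0 0 0 0 0 1;0 0 0 0 0 0 1;0 0 0 0 0 0 1;0 0 0 0 0 0 1;0 0 0 0 0 0 1;0 0 0 0 0 0 1")

```text
t: 8.6
eef_pos: [0.5059, 0.1756, 0.0393]
orientation: [-0.658, -3.072, -0.0]
wrist_force: [0.0, 0.6, -0.3]
gripper_width: 0.0001
grip_force: 0.0
```

It sits 23 mm above the pan. I'll trim down slightly and hold again, since there's plenty of time.

send_rows(motion="0 0 0 -0.01 -0.01 0.09 1;0 0 0 0 0 0 1;0 0 0 0 0 0 1;0 0 0 0 0 0 1;0 0 0 0 0 0 1;0 0 0 0 0 0 1;0 0 0 0 0 0 1;0 0 0 0 0 0 1")

```text
t: 9.6
eef_pos: [0.5061, 0.1751, 0.0366]
orientation: [-0.658, -3.072, 0.0]
wrist_force: [-0.7, -0.6, -1.2]
gripper_width: 0.0002
grip_force: 0.0
```

send_rows(motion="0 0 0 0 0 0 1;0 0 0 0 0 0 1;0 0 0 0 0 0 1;0 0 0 0 0 0 1;0 0 0 0 0 0 1;0 0 0 0 0 0 1;0 0 0 0 0 0 1;0 0 0 0 0 0 1")

```text
t: 10.6
eef_pos: [0.5061, 0.1751, 0.0366]
orientation: [0.658, 3.072, -0.0]
wrist_force: [-0.1, 0.1, -0.0]
gripper_width: 0.0
grip_force: 0.0
```

send_rows(motion="0 0 0 0 0 0 1;0 0 0 0 0 0 1;0 0 0 0 0 0 1;0 0 0 0 0 0 1;0 0 0 0 0 0 1;0 0 0 0 0 0 1;0 0 0 0 0 0 1;0 0 0 0 0 0 1")

```text
t: 11.6
eef_pos: [0.5061, 0.1751, 0.0366]
orientation: [0.658, 3.072, -0.0]
wrist_force: [-0.3, 0.6, 0.5]
gripper_width: 0.0002
grip_force: 0.0
```

send_rows(motion="0 0 0 0 0 -0.3 1;0 0 0 0 0 -0.6 1;0 0 0 0 0 -1 1;0 0 0 0 0 -1 1;0 0 0 0 0 -1 1;0 0 0 0 0 -1 1;0 0 0 0 0 -1 1;0 0 0 0 0 -0.6 1")

```text
t: 12.6
eef_pos: [0.5063, 0.1753, 0.2339]
orientation: [0.657, 3.07, 0.002]
wrist_force: [0.7, -0.8, -1.1]
gripper_width: 0.0001
grip_force: 0.0
```

```bash
python3 d.py 0.565 -0.23 0.231
```

```text
12.6 [0.50630883 0.17528064 0.23390857] tilt z [ 2.2e-03  8.0e-04 -1.0e+00] units [ -7.32 -11.52   0.09]
```

send_rows(motion="0 0 0 -0.3 -0.5 0 1;0 0 0 -0.5 -0.8 0 1;0 0 0 -0.5 -0.8 0 1;0 0 0 -0.5 -0.8 0 1;0 0 0 -0.5 -0.8 0 1;0 0 0 -0.5 -0.8 0 1;0 0 0 -0.5 -0.8 0 1;0 0 0 -0.5 -0.8 0 1")

```text
t: 13.6
eef_pos: [0.5342, -0.041, 0.2306]
orientation: [-0.659, -3.07, 0.001]
wrist_force: [0.8, -0.2, -0.4]
gripper_width: 0.0002
grip_force: 0.0
```

send_rows(motion="0 0 0 -0.5 -0.8 0 1;0 0 0 -0.5 -0.8 0 1;0 0 0 -0.5 -0.8 0 1;0 0 0 -0.5 -0.8 0 1;0 0 0 -0.5 -0.8 0 1;0 0 0 -0.5 -0.8 0 1;0 0 0 -0.5 -0.62 0 1;0 0 0 0 0 0 1")

```text
t: 14.6
eef_pos: [0.5628, -0.2332, 0.2303]
orientation: [-0.664, -3.068, 0.002]
wrist_force: [-0.5, 0.6, -0.1]
gripper_width: -0.0004
grip_force: 0.0
```

```bash
python3 - <<'E'
from h import *
s=get_state();c=vision.camera('wrist');print(s['t'],s['eef_pos'],s['orientation'])
hsv=cv2.cvtColor(c['img'],cv2.COLOR_RGB2HSV)
for l in ['fresh_full_top','fresh_half_top','fresh_giant_top','fresh_round_top','tray']:
    for f in finder.place_of(c,l)[:2]: print(l,round(f['score'],2),f['at'],unproj(c,f['at'],0.0165,s)[0].round(4))
m=cv2.inRange(hsv,(105,90,20),(135,255,140))
n,L,st,ce=cv2.connectedComponentsWithStats(m)
for i in range(1,n):
    if st[i,4]>60:
        p=np.argwhere(L==i)[:,::-1].astype(float)
        W=unproj(c,p,.0155,s)[:,:2];r=cv2.minAreaRect((W*1000).astype(np.float32))
        print(ce[i].round(1),st[i,4],W.mean(0).round(4),np.round(r[0],1),np.round(r[1],1))
save(c,'w3.png')
E
```

```text
14.6 [ 0.56279267 -0.23321049  0.23025604] [-6.63946031e-01 -3.06847133e+00  2.12876340e-03]
fresh_full_top 0.72 [325.1, 87.0] [ 0.4762 -0.1902  0.0165]
fresh_half_top 0.62 [271.1, 124.5] [ 0.4883 -0.2679  0.0165]
fresh_giant_top 0.93 [303.8, 178.4] [ 0.566  -0.2606  0.0165]
fresh_round_top 0.63 [356.7, 140.8] [ 0.5497 -0.1803  0.0165]
tray 0.58 [312.5, 130.5] [ 0.5157 -0.2249  0.0165]
tray 0.37 [513.9, 221.2] [ 0.7374 -0.0264  0.0165]
[321.6  87.7] 222 [ 0.4752 -0.1942] [ 475.4 -194.3] [23.5 12. ]
[268.8 122.8] 81 [ 0.4853 -0.2697] [ 485.4 -269.7] [ 9.6 12. ]
[355.7 140.6] 323 [ 0.5492 -0.1812] [ 549.  -181.4] [23.8 23.4]
[301.8 175.4] 504 [ 0.5616 -0.2613] [ 561.6 -261.3] [37.1 23. ]
[ 59.5 317.9] 87 [ 0.6103 -0.7021] [ 610.  -702.2] [12.7 20.7]
```

View pics/w3.png

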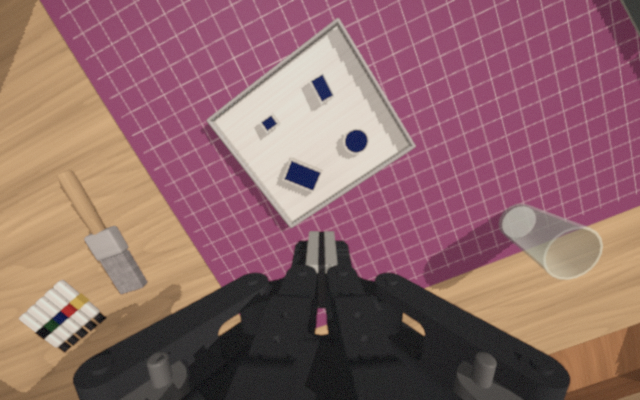

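The view shows the tray in full. The pan at (322, 88) measures 23.5×12 mm of paint inside its walls, so it is the 30×19 mm full pan. The others are half (269,123), round (356,141) and giant (302,175). The full pan is at (0.4755, −0.194).

```bash
python3 d.py 0.4755 -0.1938 0.0365
```

```text
14.9 [ 0.56425125 -0.22885891  0.23155688] tilt z [-2.e-04  4.e-04 -1.e+00] units [ 3.18 -0.14  6.5 ]
```

send_rows(motion="0 0 0 0.5 -0.14 0 1;0 0 0 0.8 0 0 1;0 0 0 0.8 0 0 1;0 0 0 0.6 0 0 1;0 0 0 0.3 0 0 1;0 0 0 0.18 0 0 1;0 0 0 0 0 0 1;0 0 0 0 0 0 1")

```text
t: 15.9
eef_pos: [0.4761, -0.1948, 0.2315]
orientation: [0.658, 3.072, -0.0]
wrist_force: [0.1, -0.3, -0.8]
gripper_width: 0.0001
grip_force: 0.0
```

```bash
python3 d.py 0.4755 -0.1938 0.0365
```

```text
15.9 [ 0.4761029 -0.1947997  0.2315269] tilt z [ 2.e-04 -1.e-04 -1.e+00] units [0.03 0.02 6.5 ]
```

send_rows(motion="0 0 0 0.03 0.02 0.8 1;0 0 0 0 0 1 1;0 0 0 0 0 1 1;0 0 0 0 0 1 1;0 0 0 0 0 1 1;0 0 0 0 0 0.8 1;0 0 0 0 0 0.5 1;0 0 0 0 0 0.38 1")

```text
t: 16.9
eef_pos: [0.4754, -0.1939, 0.0365]
orientation: [0.658, 3.072, -0.0]
wrist_force: [1.5, -0.3, 0.2]
gripper_width: 0.0001
grip_force: 0.0
```

send_rows(motion="0 0 0 0 0 0 1;0 0 0 0 0 0 1;0 0 0 0 0 0 1;0 0 0 0 0 0 1;0 0 0 0 0 0 1;0 0 0 0 0 0 1;0 0 0 0 0 0 1;0 0 0 0 0 0 1")

```text
t: 17.9
eef_pos: [0.475, -0.1937, 0.0372]
orientation: [-0.658, -3.072, 0.0]
wrist_force: [0.4, -0.1, -0.1]
gripper_width: -0.0001
grip_force: 0.0
```

```bash
python3 d.py 0.4755 -0.1938 0.0365; python3 - <<'E'
from h import *
a=vision.camera('wrist');b=vision.camera('side')
B=cv2.resize(b['img'][180:300,220:380],(640,480),interpolation=cv2.INTER_CUBIC)
A=cv2.resize(a['img'][150:400,160:480],(640,500))
cv2.imwrite('pics/p2.png',cv2.resize(np.vstack([A,B]),(390,597))[:,:,::-1])
E
```

```text
17.9 [ 0.47503154 -0.19369912  0.03716806] tilt z [-1.e-04 -0.e+00 -1.e+00] units [-0.02  0.    0.02]
```

View pics/p2.png

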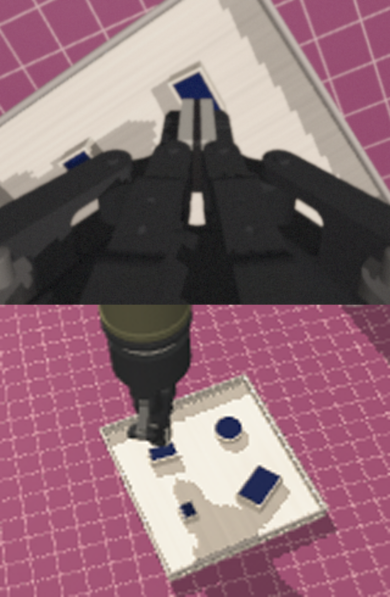

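Both views show the fingertips just above the full pan, clear of the half, giant and round ones. Now I'll hold.

send_rows(motion="0 0 0 0 0 0 1;0 0 0 0 0 0 1;0 0 0 0 0 0 1;0 0 0 0 0 0 1;0 0 0 0 0 0 1;0 0 0 0 0 0 1;0 0 0 0 0 0 1;0 0 0 0 0 0 1")

```text
t: 19.0
eef_pos: [0.4751, -0.1937, 0.0372]
orientation: [0.658, 3.072, -0.0]
wrist_force: [0.5, -0.2, 0.4]
gripper_width: -0.0001
grip_force: 0.0
```

send_rows(motion="0 0 0 0 0 0 1;0 0 0 0 0 0 1;0 0 0 0 0 0 1;0 0 0 0 0 0 1;0 0 0 0 0 0 1;0 0 0 0 0 0 1;0 0 0 0 0 0 1;0 0 0 0 0 0 1")

```text
t: 20.0
eef_pos: [0.475, -0.1937, 0.0372]
orientation: [-0.658, -3.072, 0.0]
wrist_force: [-0.3, -1.1, -0.1]
gripper_width: 0.0004
grip_force: 0.0
```

send_rows(motion="0 0 0 0 0 0 1;0 0 0 0 0 0 1;0 0 0 0 0 0 1;0 0 0 0 0 0 1;0 0 0 0 0 0 1;0 0 0 0 0 0 1;0 0 0 0 0 0 1;0 0 0 0 0 0 1")

```text
t: 21.0
eef_pos: [0.475, -0.1937, 0.0372]
orientation: [-0.658, -3.072, 0.0]
wrist_force: [-0.0, 0.3, 0.1]
gripper_width: -0.0003
grip_force: 0.0
```

```bash
python3 -c "
from plant import job;print(job.sign_off())"
```

```text
the job is handed in; nothing more can be done
None
```

I pointed at the used-up pan in the tin and then at the fresh full pan in the tray, about 2 cm above each for over two seconds, and handed the job in at 21 s, still pointing at the full pan, with no contact force seen (no verdict was returned).

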